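Lock the stake holder with the hex key

ROBOT

A 6-joint arm with a two-finger parallel gripper is mounted at the origin on the work surface. World frame = base frame: x ahead of the robot, y to its left, z up, the work surface at z = 0. Lengths are in m, angles in rad, forces in N, time in s.
With the tool pointing down it reaches from about 0.35 to 0.975 m from the base axis. Payload 4.9 kg.
Tool frame: the origin (TCP) lies at the very end of the fingers, on their centre line; the grasp point (between the pads) lies ctrl.grip_point_offset behind it (ctrl.grip_point_offset is the distance from the TCP to the grasp point, in m); z points along the fingers, y is the line along which they close (so a half turn about z gives the same grasp; the last joint's range is limited). The gripper opens to 85 mm and grips with 20 to 120 N. Pads are 22 mm wide; open, the fingers measure 114 mm over their backs; the gripper's body (76 mm by 85 mm) begins 54 mm behind the grasp point. The pads swing forward as they close: fully open they stand 13 mm farther back than shut.
Start: joints at [-1.295, 0.053, 1.613, -0, 1.476, -0.119], TCP at [0.24, -0.577, 0.231] pointing down, gripper open.
Joint ranges: [-3.01, 3.01], [-1.01, 2.22], [0.06, 2.58], [-1.02, 4.17], [0.09, 2.62], [-3.14, 3.14]. Speed limits (rad/s): [2.57, 2.57, 3.14, 3.14, 3.14, 3.14].

INTERFACE

Orientations are given as a rotation vector (axis times angle).
In Python, from station import ctrl gives the robot as it stands. The module is installed in compiled form; this text tells all that it offers.
- The arm moves only by the tool drive_tool, never from a script. Its argument "steps" is a list of rows, each an object with "translation": the shift along the tool's x, y, z normalised to -1 to 1, where 1 is 4 cm, a list of three; "angular": the turn, a rotation vector about the tool's x, y, z normalised to -1 to 1, where 1 is 8 degrees, a list of three; "gripper": the opening, from 0 (shut) to 1 (fully open). In form: [{"translation": [dx, dy, dz], "angular": [wx, wy, wz], "gripper": gripper}, ...]. A call has 1 to 8 rows; each row shifts and turns the commanded pose from where the row before left it, along the tool's axes as they then stand; what a row does not reach is not made up. A row lasts 1/8 s, in which the tool goes at most 62.5 mm and 10.7 degrees, less where a joint would pass 70% of its speed; a pose out of reach is approached as far as the arm can. A call with a number of a shift or a turn outside -1 to 1 is refused whole. A call with a gripper value outside its range is refused whole. The fingers move at their own pace and stop on an object; "force" is the grip in N (left out, the last holds). Time passes only in rows, so rows that do not move let the fingers close. It gives the time, the measured TCP pose, the force, the opening and the grip force at its end, in the units of the state.
- ctrl.get_obs(): the state, without advancing time (a new reading comes with each control period).
- ctrl.get_image(name): name is "scene" or "top" or "wrist"; returns a dict with "color" (384x512x3 uint8, red, green, blue), "depth" (384x512 float32, m along the optical axis (not along the pixel's ray), 0 where there is no reading), "fx", "fy", "cx", "cy" (pixels), "k1" (the pictures are not rectified: a ray, as slopes to the right and down, at radius r is drawn at 1 + k1 r^2 times it, then the intrinsics apply), "R" (3x3) and "t" (3): a world point X has camera coordinates R X + t. Camera axes: x right, y down, z forward; pixel columns grow to the right and rows downward; lengths in m; the calibration is good to about 2 mm. A picture is of the moment at which its call begins.
- ctrl.finish_job(): hands the job in; it is judged then, once.
The state is a dict: "t": time; "q": joint angles; "dq": joint speeds; "effort": joint torques, N m; "tool_pos": TCP position; "tool_rot": TCP orientation; "contact_force": force on the tool from outside, world axes, zero at the start; "wrist_torque": the same for the moment, N m; "opening": finger opening in m; "grip_force": force on a finger pad.
Only numpy, scipy, OpenCV 4.12 (cv2) and the standard library are available. Lean on these libraries where they do the work, as an engineer would, in place of code of your own. Each camera call takes 0.05 s, during which the arm holds its last target. There are 200 camera calls.

TASK

On the silversmith's bench, take the red-handled T hex key from its wooden stand, seat it fully home in the hex socket of the grey stake holder's screw, and only then turn the screw clockwise (seen from above) until its red pointer lies over the green arc. Leave the key standing upright, fully home in the socket, and let go; leave the blue-handled key in its stand.

Things in the scene. Friction and masses are not known exactly. Their poses are not given: they have to be found in the camera images.
- red_key: T hex key that fits; 122 mm tall, 0.3 kg. Origin: centre of its foot; z up the shaft. Steel hex shaft 17 mm across flats (corners on +-x), foot tapered 5 mm. Red crossbar along x: 80 x 20 x 22 mm, z 100 to 122; grip across y at z = 111 from above. Starts upright in a fixed wooden stand (70 x 70, 60 high) in a loose hole 40 mm deep: lift straight up.
- blue_key: Bystander: T key of the same height and handle size, with a blue crossbar and a thin 10 mm hex shaft, too small for the socket. Starts upright in a similar wooden stand; the two stands and a jar of files swap places. Origin at the centre of its foot, z up, x along the crossbar.
- socket (a point): Mouth centre of the screw's socket, 68 mm up, in a fixed grey block (96 x 220, 60 high; steel stake 109 high, 115 mm away). z up; x along the red pointer (43 mm long) and to a hex corner, turning with the screw: key x fits at any multiple of 60 deg from it, +-10 deg. Countersink 10 deep, 30 wide, then hex 18.6 across flats, 24 deep; floor 34 mm below mouth: the key's foot rests there, fully home.
- cam_screw (a joint): Screw angle about its vertical axis, rad, growing clockwise from above; end stops 0 and 1.9. Starts at 0 to 0.35, pointer over the white arc. The green arc spans 1.2 to 1.75 (middle 1.475). Turns against 0.15 N m friction, stays where left; the key has up to 0.2 rad of play before it drives the screw.
Things that resemble listed ones, but are neither listed nor needed, are in the scene too. Leave any black or yellow look-alike of the red_key alone.

How it is judged:
On the way, in this order (a step that is already met when the one before it is completed fails the run):
1. the red key is fully home in the socket while the screw is not yet turned to the green arc (screw below 0.8 rad) (z of red_key in the frame of socket below -0.029 m and horizontal distance between red_key and socket below 0.006 m and value of joint cam_screw below 0.8 rad), for 0.2 s.
2. with the red key fully home, the screw is turned to the green arc (z of red_key in the frame of socket below -0.029 m and horizontal distance between red_key and socket below 0.006 m and value of joint cam_screw above 1.2 rad), for 0.2 s.
At the end, for the whole second after the job is handed in: The screw stands over the green arc (1.2 to 1.75 rad), and the red key stands in the socket at rest, within 10 degrees of upright, its foot within 6 mm of the axis and within 5 mm of the socket floor (all of step 2 and angle between red_key's own z axis and vertical below 0.17 rad and value of joint cam_screw below 1.75 rad and linear speed of red_key below 0.03 m/s); the robot touches nothing.
It fails at once if the blue key is moved more than 30 mm (distance of blue_key from where it was at the start of the episode above 0.03 m).
It also fails if it takes over 48 s, if anything falls off the work surface, if the arm or the gripper's body presses on something with over 40 N, if the wrist force passes 120 N, or if a joint passes its speed limit or range.

## Working session

There is one attempt and no reset: what is moved stays moved. The work goes in short steps, Python scripts to look and compute and a tool call to move; the robot and the scene stay as the last step left them, time stands still between calls to the robot, and variables do not carry over. Pictures are saved under pics/ and viewed, at most 10 in all, crops included, and the job is handed in when it is done.

Besides the shell and the picture viewer there is one more tool, called after "Request:" in YAML: its name, and indented under it one key for each argument. drive_tool: Moves the arm, as the interface text tells. Its arguments: {"type":"object","properties":{"steps":{"type":"array"},"force":{"type":"number"}},"required":["steps"]}

```bash
mkdir -p pics
cat > h.py <<'E'
import numpy as np, cv2
from station import ctrl
from scipy.spatial.transform import Rotation as Ro
def cloud(im):
    K=np.array([[im['fx'],0,im['cx']],[0,im['fy'],im['cy']],[0,0,1.]])
    h,w=im['depth'].shape
    v,u=np.mgrid[:h,:w]
    p=np.stack([u.ravel(),v.ravel()],1).astype(np.float64)[:,None]
    n=cv2.undistortPoints(p,K,np.array([im['k1'],0,0,0.]))[:,0]
    d=im['depth'].ravel().astype(float)
    P=np.c_[n*d[:,None],d]
    W=(P-im['t'])@im['R']
    W[d==0]=np.nan
    return W.reshape(h,w,3)
E
python3 - <<'E'
from h import *
a={}
for n in('scene','top'):
    im=ctrl.get_image(n); W=cloud(im); np.savez('pics/%s.npz'%n,W=W,c=im['color'])
    a[n]=im['color'][:,:,::-1]
cv2.imwrite('pics/a.png',cv2.resize(a['top'],(800,600))); cv2.imwrite('pics/b.png',cv2.resize(a['scene'],(800,600)))
o=ctrl.get_obs();print(o['t'],o['tool_pos'],o['tool_rot'],o['contact_force'],ctrl.grip_point_offset)
E
```

```text
0.1 [ 0.24023682 -0.57637472  0.23013985] [-3.07870118e+00 -6.15830667e-01  2.63930024e-04] [-0.16741938  0.52638554 -0.26487827] 0.0187
```

View pics/a.png

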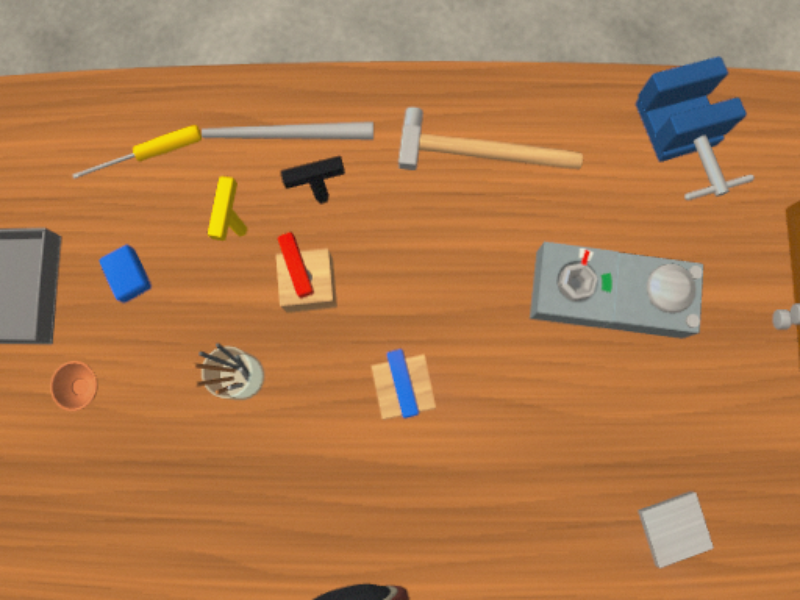

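View pics/b.png

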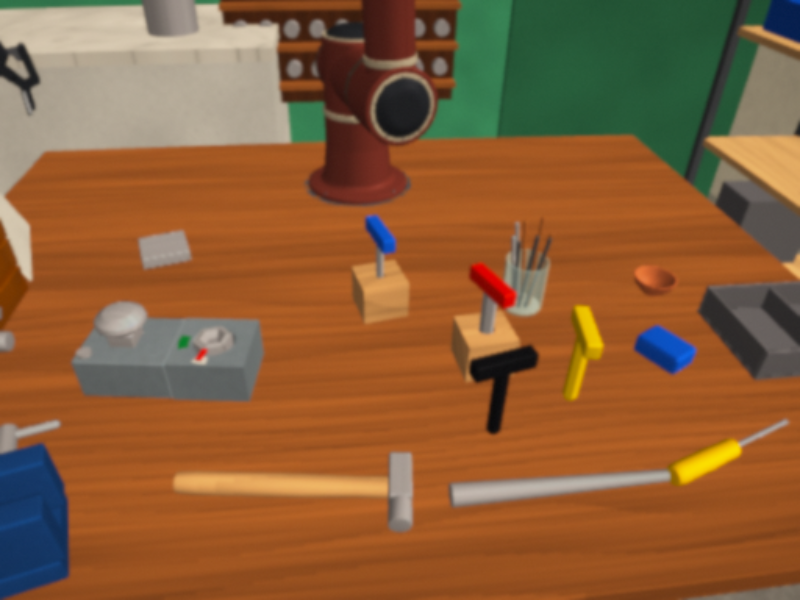

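The top picture shows the red key in its stand at (295,265), the blue key at (403,383), the socket at (578,281), the red pointer toward (586,257) and the green arc at (606,282). Next I measure these.

Run:
```python
from h import *
for n in('top','scene'):
    f=np.load(f'pics/{n}.npz');W=f['W'];c=f['c'].astype(int);z=W[...,2]
    red=(c[...,0]>150)&(c[...,1]<60)&(c[...,2]<60)&(W[...,0]>.3)
    m=red&(z>.11)&(z<.17)
    zt=np.nanmax(z[m]);top=m&(z>np.nanmedian(z[m])-.006)
    P=W[top]; print(n,'key',len(P),np.percentile(P,[1,50,99],axis=0).round(4).tolist())
    (cx,cy),s,a=cv2.minAreaRect((P[:,:2]*1000).astype(np.float32)); print('rect',cx,cy,s,a)
    m=red&(z>.05)&(z<.085);P=W[m];print('pointer',len(P),P.mean(0).round(4), np.percentile(P,[0,100],axis=0).round(4).tolist())
    g=(c[...,1]>110)&(c[...,0]<70)&(c[...,2]<110)&(z>.05)&(z<.085)&(W[...,0]>.3)
    if g.any(): print('green',g.sum(),W[g].mean(0).round(4))
    b=(c[...,2]>150)&(c[...,0]<80)&(z>.11)&(z<.18)
    print('blue',b.sum(),W[b].mean(0).round(4))
    # socket region
    if n=='top':
        for r in (165,172,180,188,195):
            print(r,[tuple((W[r,q]*1000).round().tolist()) for q in range(355,388,4)])
f=np.load('pics/top.npz');c=f['c'][140:230,330:460,::-1]
cv2.imwrite('pics/c.png',cv2.resize(c,None,fx=6,fy=6,interpolation=cv2.INTER_CUBIC))
```

```text
top key 390 [[0.569, 0.118, 0.1371], [0.6039, 0.137, 0.1408], [0.6412, 0.1558, 0.145]]
rect 604.9611206054688 137.2842254638672 (78.14768981933594, 18.422460556030273) 21.005565643310547
pointer 16 [ 0.6298 -0.2332  0.0662] [[0.6223, -0.2371, 0.063], [0.6379, -0.2293, 0.0694]]
green 57 [ 0.5981 -0.2617  0.0598]
blue 402 [0.4612 0.0068 0.1411]
165 [(630.0, -194.0, 60.0), (630.0, -203.0, 60.0), (629.0, -210.0, 63.0), (630.0, -219.0, 61.0), (631.0, -228.0, 58.0), (629.0, -235.0, 64.0), (631.0, -245.0, 58.0), (631.0, -254.0, 58.0), (631.0, -262.0, 58.0)]
172 [(616.0, -194.0, 59.0), (621.0, -208.0, 31.0), (614.0, -209.0, 64.0), (614.0, -217.0, 68.0), (614.0, -225.0, 66.0), (614.0, -234.0, 67.0), (616.0, -244.0, 58.0), (616.0, -253.0, 56.0), (616.0, -261.0, 59.0)]
180 [(599.0, -193.0, 58.0), (597.0, -200.0, 66.0), (597.0, -208.0, 68.0), (604.0, -224.0, 32.0), (604.0, -233.0, 33.0), (598.0, -234.0, 61.0), (598.0, -242.0, 64.0), (599.0, -252.0, 59.0), (599.0, -260.0, 57.0)]
188 [(582.0, -193.0, 59.0), (582.0, -201.0, 57.0), (582.0, -209.0, 59.0), (580.0, -215.0, 68.0), (581.0, -224.0, 67.0), (581.0, -232.0, 65.0), (585.0, -247.0, 42.0), (582.0, -251.0, 59.0), (582.0, -259.0, 59.0)]
195 [(568.0, -192.0, 58.0), (568.0, -200.0, 58.0), (567.0, -209.0, 59.0), (567.0, -217.0, 60.0), (567.0, -225.0, 59.0), (568.0, -234.0, 57.0), (568.0, -242.0, 58.0), (568.0, -250.0, 58.0), (567.0, -258.0, 62.0)]
scene key 235 [[0.5685, 0.1175, 0.1356], [0.6085, 0.137, 0.1411], [0.6431, 0.1557, 0.143]]
rect 605.203125 136.29458618164062 (80.16039276123047, 19.561172485351562) 18.105581283569336
pointer 17 [ 0.6293 -0.2332  0.0663] [[0.6231, -0.237, 0.0648], [0.6379, -0.229, 0.0687]]
green 40 [ 0.5967 -0.262   0.0606]
blue 171 [0.4754 0.0092 0.1387]
```

View pics/c.png

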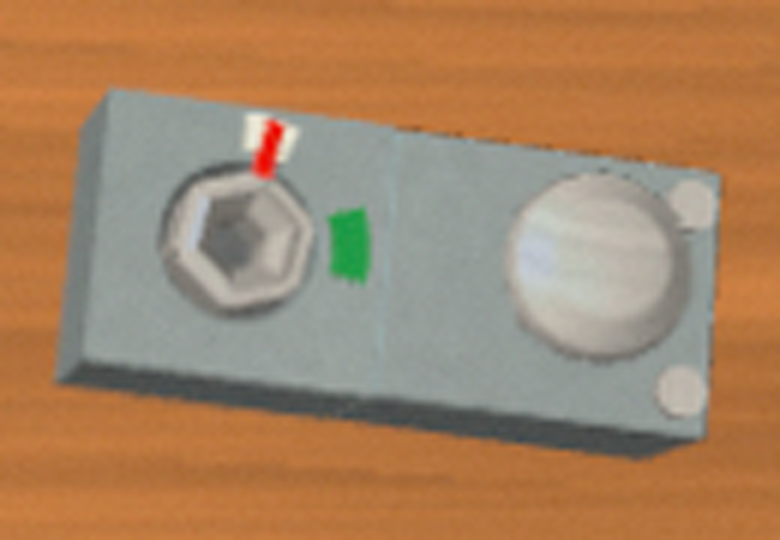

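The crop shows the screw's hex rim centred near crop pixel (240,237), with the pointer up and slightly right and the green arc to its right. The heights fit: key top 0.142, rim 0.068, block 0.060. Now I fit the rim and plan the first move.

```bash
cat >> h.py <<'E'
def plan(target,yaw_deg=None,o=None):
    "rows needed in tool axes: total shift in units of 4cm, turn in units of 8deg (about tool axes)"
    o=o or ctrl.get_obs(); R=Ro.from_rotvec(o['tool_rot']); p=np.array(o['tool_pos'])
    x=R.as_matrix()[:,0]; yaw=np.degrees(np.arctan2(x[1],x[0]))
    print('t',round(o['t'],2),'p',p.round(4),'yaw',round(yaw,2),'tilt',np.degrees(np.arccos(-R.as_matrix()[2,2])).round(2),'open',round(o['opening'],4),'grip',round(o['grip_force'],1),'F',np.round(o['contact_force'],1),'q',np.round(o['q'],2))
    print('shift units',(R.inv().apply(np.array(target)-p)/.04).round(3))
    if yaw_deg is not None:
        T=Ro.from_matrix(np.c_[[np.cos(np.radians(yaw_deg)),np.sin(np.radians(yaw_deg)),0],[np.sin(np.radians(yaw_deg)),-np.cos(np.radians(yaw_deg)),0],[0,0,-1]])
        print('turn units',(np.degrees((R.inv()*T).as_rotvec())/8).round(3))
E
python3 - <<'E'
from h import *
im=ctrl.get_image('top');W=cloud(im)
# pixel->world at z
def px(u,v,z):
    K=np.array([[im['fx'],0,im['cx']],[0,im['fy'],im['cy']],[0,0,1.]])
    n=cv2.undistortPoints(np.array([[[u,v]]],float),K,np.array([im['k1'],0,0,0.]))[0,0]
    d=im['R'].T@np.r_[n,1]; c=-im['R'].T@im['t']; return c+d*(z-c[2])/d[2]
print('camera',-im['R'].T@im['t'])
for u,v in((240,237),(162,240),(315,240),(240,163),(240,315)): print(px(330+(u+.5)/6-.5,140+(v+.5)/6-.5,.068).round(4))
f=(W[...,2]>.0635)&(W[...,2]<.073)&(np.hypot(W[...,0]-.597,W[...,1]+.222)<.03)
c=im['color'].astype(int); f&=~(c[...,0]>c[...,1]+40)
P=W[f];(a,b),r=cv2.minEnclosingCircle((P[:,:2]*1000).astype(np.float32));print('circle',a,b,r,len(P))
plan([.605,.137,.20],20)
E
```

```text
camera [ 4.14777370e-01 -4.67058307e-04  9.89165163e-01]
[ 0.5988 -0.2214  0.068 ]
[ 0.5977 -0.1946  0.068 ]
[ 0.5978 -0.2473  0.068 ]
[ 0.6246 -0.2226  0.068 ]
[ 0.5719 -0.2203  0.068 ]
circle 598.364990234375 -222.9556427001953 24.207090377807617 236
t 0.15 p [ 0.2403 -0.5764  0.2303] yaw 22.62 tilt 0.09 open 0.0855 grip 0.0 F [-0.1  0.2 -0.2] q [-1.3   0.05  1.61  0.    1.48 -0.12]
shift units [ 15.277 -12.955   0.782]
turn units [-0.011 -0.001  0.328]
```

Request:
drive_tool:
  steps:
    - {"translation":[0.9,-0.76,0],"angular":[0,0,0.33],"gripper":1}
    - {"translation":[0.9,-0.76,0],"angular":[0,0,0],"gripper":1}
    - {"translation":[0.9,-0.76,0],"angular":[0,0,0],"gripper":1}
    - {"translation":[0.9,-0.76,0],"angular":[0,0,0],"gripper":1}
    - {"translation":[0.9,-0.76,0],"angular":[0,0,0],"gripper":1}
    - {"translation":[0.9,-0.76,0],"angular":[0,0,0],"gripper":1}
    - {"translation":[0.9,-0.76,0],"angular":[0,0,0],"gripper":1}
    - {"translation":[0.9,-0.76,0],"angular":[0,0,0],"gripper":1}

```text
t: 1.15
tool_pos: [0.4265, -0.2474, 0.2311]
tool_rot: [-3.094, -0.545, 0.0]
contact_force: [1.0, -0.0, 0.0]
opening: 0.0857
grip_force: 0.0
```

Request:
drive_tool:
  steps:
    - {"translation":[0.9,-0.76,0],"angular":[0,0,0],"gripper":1}
    - {"translation":[0.9,-0.76,0],"angular":[0,0,0],"gripper":1}
    - {"translation":[0.9,-0.76,0],"angular":[0,0,0],"gripper":1}
    - {"translation":[0.9,-0.76,0],"angular":[0,0,0],"gripper":1}
    - {"translation":[0.9,-0.76,0],"angular":[0,0,0],"gripper":1}
    - {"translation":[0.5,-0.5,0],"angular":[0,0,0],"gripper":1}
    - {"translation":[0,0,0],"angular":[0,0,0],"gripper":1}

```text
t: 2.02
tool_pos: [0.5554, -0.0173, 0.2308]
tool_rot: [-3.093, -0.55, 0.001]
contact_force: [0.4, -0.1, -0.2]
opening: 0.0849
grip_force: 0.0
```

Run:
```python
from h import *
plan([.605,.137,.20],20)
```

```text
t 2.02 p [ 0.5554 -0.0173  0.2308] yaw 20.16 tilt 0.06 open 0.0849 grip 0.0 F [ 0.4 -0.1 -0.2] q [-0.17 -0.11  1.77  0.    1.48  1.05]
shift units [ 2.494 -3.195  0.77 ]
turn units [-0.003  0.006  0.019]
```

Request:
drive_tool:
  steps:
    - {"translation":[0.6,-0.8,0],"angular":[0,0,0],"gripper":1}
    - {"translation":[0.6,-0.8,0],"angular":[0,0,0],"gripper":1}
    - {"translation":[0.6,-0.8,0],"angular":[0,0,0],"gripper":1}
    - {"translation":[0.7,-0.8,0],"angular":[0,0,0],"gripper":1}
    - {"translation":[0,0,0],"angular":[0,0,0],"gripper":1}

```text
t: 2.65
tool_pos: [0.6056, 0.1365, 0.2308]
tool_rot: [3.093, 0.548, -0.001]
contact_force: [1.3, -0.7, -0.3]
opening: 0.0854
grip_force: 0.0
```

Run:
```python
from h import *
im=ctrl.get_image('wrist');W=cloud(im);c=im['color'].astype(int)
m=(c[...,0]>130)&(c[...,1]<70)&(c[...,2]<70)&(W[...,2]>.13)
P=W[m];print(len(P),np.nanmedian(P[:,2]))
P=P[abs(P[:,2]-np.nanmedian(P[:,2]))<.006]
print(cv2.minAreaRect((P[:,:2]*1000).astype(np.float32)))
cv2.imwrite('pics/w1.png',im['color'][:,:,::-1])
plan([.605,.137,.112],20)
```

```text
1899 0.14266976094016673
((605.9244384765625, 137.84390258789062), (78.0748519897461, 19.796648025512695), 20.5389404296875)
t 2.7 p [0.6053 0.1353 0.2309] yaw 20.03 tilt 0.07 open 0.0854 grip 0.0 F [-0.3  0.  -1.1] q [ 0.1   0.04  1.62 -0.    1.48  1.32]
shift units [ 0.011 -0.045  2.972]
turn units [0.004 0.008 0.004]
```

View pics/w1.png

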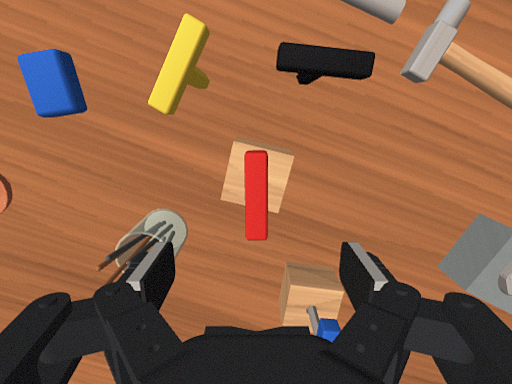

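The wrist view shows the red bar centred at (256,195), upright between the fingers' lines, with clear space either side. It measures (0.606, 0.138), 20.5°, top at 0.1427. I descend and grip.

Request:
drive_tool:
  steps:
    - {"translation":[0.03,-0.05,0.6],"angular":[0,0,-0.06],"gripper":1}
    - {"translation":[0,0,0.6],"angular":[0,0,0],"gripper":1}
    - {"translation":[0,0,0.6],"angular":[0,0,0],"gripper":1}
    - {"translation":[0,0,0.6],"angular":[0,0,0],"gripper":1}
    - {"translation":[0,0,0.57],"angular":[0,0,0],"gripper":1}
    - {"translation":[0,0,0],"angular":[0,0,0],"gripper":1}

```text
t: 3.45
tool_pos: [0.6039, 0.1359, 0.11]
tool_rot: [3.092, 0.555, -0.008]
contact_force: [-0.4, -0.2, -0.6]
opening: 0.0855
grip_force: 0.0
```

Request:
drive_tool:
  steps:
    - {"translation":[0,0,0],"angular":[0,0,0],"gripper":0.15}
    - {"translation":[0,0,0],"angular":[0,0,0],"gripper":0.1}
    - {"translation":[0,0,0],"angular":[0,0,0],"gripper":0}
    - {"translation":[0,0,0],"angular":[0,0,0],"gripper":0}
    - {"translation":[0,0,0],"angular":[0,0,0],"gripper":0}
    - {"translation":[0,0,0],"angular":[0,0,0],"gripper":0}
    - {"translation":[0,0,0],"angular":[0,0,0],"gripper":0}
    - {"translation":[0,0,0],"angular":[0,0,0],"gripper":0}
  force: 60

```text
t: 4.45
tool_pos: [0.6065, 0.1379, 0.1134]
tool_rot: [3.091, 0.558, 0.002]
contact_force: [1.0, -0.9, 5.4]
opening: 0.0193
grip_force: 59.6
```

Run:
```python
from h import *
plan([.6057,.1376,.112],20.5)
```

```text
t 4.45 p [0.6065 0.1379 0.1134] yaw 20.46 tilt 0.09 open 0.0193 grip 59.6 F [ 1.  -0.9  5.4] q [ 0.1   0.14  1.72 -0.    1.28  1.32]
shift units [-0.022 -0.     0.036]
turn units [ 0.003 -0.01  -0.004]
```

Request:
drive_tool:
  steps:
    - {"translation":[0,0,-0.3],"angular":[0,0,0],"gripper":0}
    - {"translation":[0,0,-0.5],"angular":[0,0,0],"gripper":0}
    - {"translation":[0,0,-0.6],"angular":[0,0,0],"gripper":0}
    - {"translation":[0,0,-0.6],"angular":[0,0,0],"gripper":0}
    - {"translation":[0,0,-0.5],"angular":[0,0,-0.8],"gripper":0}
    - {"translation":[0,0,0],"angular":[0,0,-0.8],"gripper":0}
    - {"translation":[0,0,0],"angular":[0,0,-0.84],"gripper":0}
    - {"translation":[0,0,0],"angular":[0,0,0],"gripper":0}

```text
t: 5.45
tool_pos: [0.6054, 0.1379, 0.213]
tool_rot: [-2.953, -1.072, 0.002]
contact_force: [-0.2, 0.0, -3.6]
opening: 0.0188
grip_force: 59.2
```

Run:
```python
from h import *
plan([.598,-.2215,.212],40)
```

```text
t 5.45 p [0.6054 0.1379 0.213 ] yaw 39.91 tilt 0.06 open 0.0188 grip 59.2 F [-0.2  0.  -3.6] q [0.1  0.06 1.64 0.   1.45 0.98]
shift units [-5.905  6.774  0.025]
turn units [-0.005  0.006 -0.012]
```

Request:
drive_tool:
  steps:
    - {"translation":[-0.6,0.68,0],"angular":[0,0,0],"gripper":0}
    - {"translation":[-0.6,0.68,0],"angular":[0,0,0],"gripper":0}
    - {"translation":[-0.6,0.68,0],"angular":[0,0,0],"gripper":0}
    - {"translation":[-0.6,0.68,0],"angular":[0,0,0],"gripper":0}
    - {"translation":[-0.6,0.68,0],"angular":[0,0,0],"gripper":0}
    - {"translation":[-0.6,0.68,0],"angular":[0,0,0],"gripper":0}
    - {"translation":[-0.9,0.4,0],"angular":[0,0,0],"gripper":0}
    - {"translation":[0,0,0],"angular":[0,0,0],"gripper":0}

```text
t: 6.45
tool_pos: [0.582, -0.1171, 0.2126]
tool_rot: [-2.955, -1.066, 0.002]
contact_force: [-0.0, 0.2, -4.1]
opening: 0.019
grip_force: 59.4
```

Run:
```python
from h import *
im=ctrl.get_image('wrist');W=cloud(im);c=im['color'].astype(int);z=W[...,2]
s=(.598,-.2215)
near=np.hypot(W[...,0]-s[0],W[...,1]-s[1])<.06
red=(c[...,0]>130)&(c[...,1]<80)&(c[...,2]<80)&near&(z<.09)
P=W[red];print('pointer',len(P),np.nanmean(P,0).round(4))
g=(c[...,1]>100)&(c[...,0]<70)&(c[...,2]<110)&near;print('green',g.sum(),np.nanmean(W[g],0).round(4))
f=(abs(z-.068)<.003)&(np.hypot(W[...,0]-s[0],W[...,1]-s[1])<.029)&~(c[...,0]>c[...,1]+30)
print('rim',f.sum(),cv2.minEnclosingCircle((W[f][:,:2]*1000).astype(np.float32)))
v,u=np.where(f);print(u.mean(),v.mean(), np.ptp(u),np.ptp(v))
np.savez('pics/w2.npz',W=W,c=im['color'],**{k:im[k] for k in('fx','fy','cx','cy','k1','R','t')})
cv2.imwrite('pics/w2.png',im['color'][:,:,::-1])
plan([.598,-.2215,.212],40)
```

```text
pointer 112 [ 0.6297 -0.2331  0.067 ]
green 191 [ 0.5976 -0.2618  0.0616]
rim 849 ((598.1318969726562, -223.7346954345703), 25.128808975219727)
339.62426383981153 230.924617196702 40 41
t 6.5 p [ 0.5825 -0.1158  0.2126] yaw 39.77 tilt 0.05 open 0.0192 grip 59.4 F [-0.   0.2 -3.1] q [-0.32 -0.01  1.71  0.    1.44  0.55]
shift units [-1.393  2.278  0.014]
turn units [-0.007 -0.    -0.029]
```

View pics/w2.png

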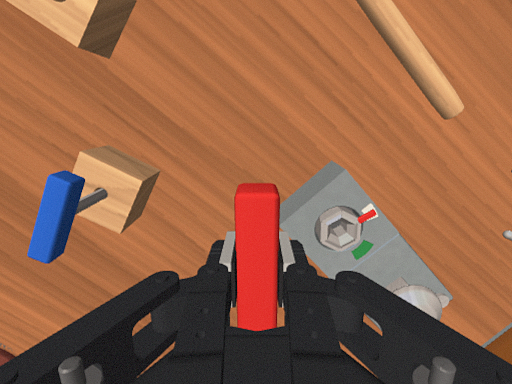

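The wrist view shows the socket at (340,230), pointer at (368,213) and green arc at (362,249). Socket is at (0.598,-0.223), pointer at -18°. I move above it with the bar at 42°, which is one 60° step.

Request:
drive_tool:
  steps:
    - {"translation":[-0.35,0.58,0],"angular":[0,0,-0.28],"gripper":0}
    - {"translation":[-0.35,0.58,0],"angular":[0,0,0],"gripper":0}
    - {"translation":[-0.35,0.58,0],"angular":[0,0,0],"gripper":0}
    - {"translation":[-0.36,0.575,0.4],"angular":[0,0,0],"gripper":0}
    - {"translation":[0,0,0.5],"angular":[0,0,0],"gripper":0}
    - {"translation":[0,0,0],"angular":[0,0,0],"gripper":0}
    - {"translation":[0,0,0],"angular":[0,0,0],"gripper":0}

```text
t: 7.38
tool_pos: [0.6027, -0.2209, 0.1767]
tool_rot: [-2.93, -1.133, -0.0]
contact_force: [-0.3, 0.4, -3.0]
opening: 0.0193
grip_force: 59.6
```

Run:
```python
from h import *
plan([.5985,-.223,.1265],42)
```

```text
t 7.38 p [ 0.6027 -0.2209  0.1767] yaw 42.27 tilt 0.02 open 0.0193 grip 59.6 F [-0.3  0.4 -3. ] q [-0.47  0.13  1.62  0.    1.39  0.37]
shift units [-0.112 -0.032  1.254]
turn units [-0.002 -0.002  0.033]
```

Request:
drive_tool:
  steps:
    - {"translation":[-0.1,-0.02,0],"angular":[0,0,0],"gripper":0}
    - {"translation":[0,0,0.1],"angular":[0,0,0],"gripper":0}

```text
t: 7.62
tool_pos: [0.5995, -0.224, 0.1739]
tool_rot: [2.929, 1.131, 0.003]
contact_force: [-0.2, -0.1, -2.3]
opening: 0.0188
grip_force: 59.7
```

Request:
drive_tool:
  steps:
    - {"translation":[0,0,0],"angular":[0,0,0],"gripper":0}

```text
t: 7.75
tool_pos: [0.5988, -0.2237, 0.1724]
tool_rot: [-2.93, -1.132, 0.0]
contact_force: [0.7, -0.6, -4.5]
opening: 0.0188
grip_force: 59.7
```

Request:
drive_tool:
  steps:
    - {"translation":[0,0,0],"angular":[0,0,0],"gripper":0}

```text
t: 7.88
tool_pos: [0.599, -0.2238, 0.1725]
tool_rot: [-2.931, -1.132, -0.0]
contact_force: [-0.2, -1.1, -3.0]
opening: 0.0191
grip_force: 59.7
```

Run:
```python
from h import *
im=ctrl.get_image('wrist');W=cloud(im);c=im['color'].astype(int)
m=(c[...,0]>130)&(c[...,1]<70)&(c[...,2]<70)&(W[...,2]>.12)
P=W[m];print(len(P),np.nanmedian(P[:,2]))
P=P[abs(P[:,2]-np.nanmedian(P[:,2]))<.004];print(cv2.minAreaRect((P[:,:2]*1000).astype(np.float32)))
im=ctrl.get_image('scene');W=cloud(im);c=im['color'].astype(int)
cv2.imwrite('pics/s3.png',cv2.resize(im['color'][180:270,30:190,::-1],None,fx=5,fy=5,interpolation=cv2.INTER_CUBIC))
plan([.5985,-.223,.1265],42)
```

```text
5972 0.20152566170132252
((601.109619140625, -221.31610107421875), (71.28350067138672, 19.663116455078125), 42.35003662109375)
t 7.97 p [ 0.5991 -0.2239  0.1726] yaw 42.22 tilt 0.01 open 0.0191 grip 59.7 F [-0.3  0.4 -2.5] q [-0.47  0.13  1.63  0.    1.38  0.36]
shift units [ 0.003 -0.026  1.153]
turn units [ 0.001 -0.001  0.028]
```

View pics/s3.png

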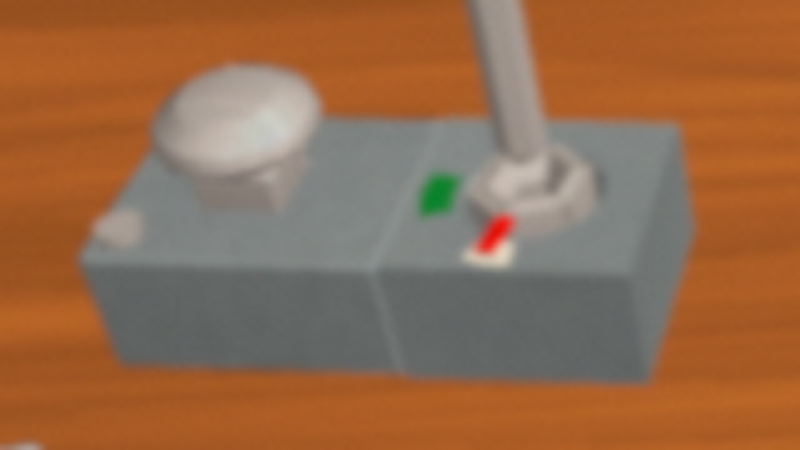

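The scene crop shows the shaft's foot at (523,160), just above the socket mouth. I descend gently.

Request:
drive_tool:
  steps:
    - {"translation":[0,-0.01,0.2],"angular":[0,0,0],"gripper":0}
    - {"translation":[0,0,0.2],"angular":[0,0,0],"gripper":0}
    - {"translation":[0,0,0.15],"angular":[0,0,0],"gripper":0}
    - {"translation":[0,0,0],"angular":[0,0,0],"gripper":0}

```text
t: 8.48
tool_pos: [0.5983, -0.2233, 0.1493]
tool_rot: [-2.93, -1.131, 0.002]
contact_force: [0.4, 0.8, -2.4]
opening: 0.019
grip_force: 59.6
```

Request:
drive_tool:
  steps:
    - {"translation":[0,0,0.15],"angular":[0,0,0],"gripper":0}
    - {"translation":[0,0,0],"angular":[0,0,0],"gripper":0}

```text
t: 8.72
tool_pos: [0.5989, -0.2235, 0.1441]
tool_rot: [-2.931, -1.131, -0.001]
contact_force: [0.3, -0.2, -4.2]
opening: 0.0188
grip_force: 59.6
```

Entering the hex with no contact force; 17 mm to go.

Request:
drive_tool:
  steps:
    - {"translation":[0,0,0.15],"angular":[0,0,0],"gripper":0}
    - {"translation":[0,0,0.1],"angular":[0,0,0],"gripper":0}
    - {"translation":[0,0,0.05],"angular":[0,0,0],"gripper":0}
    - {"translation":[0,0,0],"angular":[0,0,0],"gripper":0}

```text
t: 9.22
tool_pos: [0.5988, -0.2235, 0.1322]
tool_rot: [-2.931, -1.131, -0.0]
contact_force: [1.4, -0.3, -3.9]
opening: 0.0191
grip_force: 59.6
```

Request:
drive_tool:
  steps:
    - {"translation":[0,0,0.08],"angular":[0,0,0],"gripper":0}
    - {"translation":[0,0,0],"angular":[0,0,0],"gripper":0}

```text
t: 9.48
tool_pos: [0.5989, -0.2236, 0.1291]
tool_rot: [2.931, 1.131, 0.0]
contact_force: [0.9, 0.5, -3.6]
opening: 0.0193
grip_force: 59.6
```

Request:
drive_tool:
  steps:
    - {"translation":[0,0,0.05],"angular":[0,0,0],"gripper":0}
    - {"translation":[0,0,0],"angular":[0,0,0],"gripper":0}

```text
t: 9.72
tool_pos: [0.5989, -0.2237, 0.1275]
tool_rot: [2.93, 1.131, 0.0]
contact_force: [0.9, 1.7, -1.9]
opening: 0.0193
grip_force: 59.9
```

Request:
drive_tool:
  steps:
    - {"translation":[0,0,0.04],"angular":[0,0,0],"gripper":0}
    - {"translation":[0,0,0],"angular":[0,0,0],"gripper":0}

```text
t: 9.98
tool_pos: [0.5992, -0.2238, 0.1275]
tool_rot: [2.93, 1.131, 0.001]
contact_force: [-1.8, 1.0, 6.4]
opening: 0.0186
grip_force: 60.8
```

Floor contact at the expected height (TCP 0.1275), so the key is home. I turn clockwise.

Request:
drive_tool:
  steps:
    - {"translation":[0,0,0],"angular":[0,0,0],"gripper":0}
    - {"translation":[0,0,0],"angular":[0,0,0],"gripper":0}
    - {"translation":[0,0,0],"angular":[0,0,0.4],"gripper":0}
    - {"translation":[0,0,0],"angular":[0,0,0.5],"gripper":0}
    - {"translation":[0,0,0],"angular":[0,0,0.5],"gripper":0}
    - {"translation":[0,0,0],"angular":[0,0,0.5],"gripper":0}
    - {"translation":[0,0,0],"angular":[0,0,0.5],"gripper":0}
    - {"translation":[0,0,0],"angular":[0,0,0],"gripper":0}
  force: 80

```text
t: 10.98
tool_pos: [0.5998, -0.2237, 0.1275]
tool_rot: [3.077, 0.628, 0.004]
contact_force: [-0.2, 2.5, 5.3]
opening: 0.0186
grip_force: 78.5
```

```bash
cat >> h.py <<'E'
def look(name='scene'):
    im=ctrl.get_image(name);W=cloud(im);c=im['color'].astype(int);z=W[...,2]
    near=np.hypot(W[...,0]-.5982,W[...,1]+.223)<.055
    red=(c[...,0]>130)&(c[...,1]<80)&(c[...,2]<80)
    P=W[red&near&(z<.09)&(z>.05)]
    if len(P)>3:
        m=P.mean(0);print(name,'pointer',len(P),m.round(4),np.degrees(np.arctan2(m[1]+.223,m[0]-.5982)).round(1))
    P=W[red&(z>.1)&(z<.25)]
    if len(P)>30:
        P=P[P[:,2]>np.percentile(P[:,2],95)-.006]
        print(name,'key',len(P),cv2.minAreaRect((P[:,:2]*1000).astype(np.float32)),'ztop',np.median(P[:,2]).round(4))
    return im
E
python3 - <<'E'
from h import *
look();plan([.5985,-.223,.1275],42);print(ctrl.get_obs()['wrist_torque'])
E
```

```text
scene pointer 23 [ 0.6277 -0.2361  0.0654] -23.8
scene key 213 ((-695.8510131835938, 42.05567932128906), (66.73776245117188, 407.75482177734375), 0.9553554058074951) ztop 0.2477
t 11.03 p [ 0.5998 -0.2237  0.1275] yaw 23.08 tilt 0.15 open 0.0189 grip 78.5 F [0.7 2.  5.1] q [-0.47  0.17  1.67  0.    1.3   0.69]
shift units [-0.024 -0.028 -0.001]
turn units [ 0.013 -0.014 -2.365]
[ 0.51867415 -0.06141271  0.07886966]
```

Request:
drive_tool:
  steps:
    - {"translation":[0,0,0],"angular":[0,0,0.6],"gripper":0}
    - {"translation":[0,0,0],"angular":[0,0,0.6],"gripper":0}
    - {"translation":[0,0,0],"angular":[0,0,0.6],"gripper":0}
    - {"translation":[0,0,0],"angular":[0,0,0.6],"gripper":0}
    - {"translation":[0,0,0],"angular":[0,0,0.6],"gripper":0}
    - {"translation":[0,0,0],"angular":[0,0,0.6],"gripper":0}
    - {"translation":[0,0,0],"angular":[0,0,0.6],"gripper":0}
    - {"translation":[0,0,0],"angular":[0,0,0],"gripper":0}

```text
t: 12.02
tool_pos: [0.5999, -0.2241, 0.1275]
tool_rot: [3.127, -0.287, 0.005]
contact_force: [0.9, 0.8, 5.2]
opening: 0.0188
grip_force: 78.5
```

Run:
```python
from h import *
look();look('top');plan([.5985,-.223,.1275],-43)
```

```text
scene pointer 28 [ 0.6174 -0.2506  0.0653] -55.2
scene key 223 ((-699.036376953125, 42.714935302734375), (408.47222900390625, 64.173095703125), 89.05555725097656) ztop 0.2477
t 12.12 p [ 0.6    -0.2241  0.1275] yaw -10.48 tilt 0.2 open 0.0185 grip 78.5 F [0.6 1.4 6.3] q [-0.47  0.17  1.67  0.    1.3   1.28]
shift units [-0.041 -0.021 -0.   ]
turn units [-1.000e-03 -2.500e-02  4.065e+00]
```

Request:
drive_tool:
  steps:
    - {"translation":[0,0,0],"angular":[0,0,0.6],"gripper":0}
    - {"translation":[0,0,0],"angular":[0,0,0.6],"gripper":0}
    - {"translation":[0,0,0],"angular":[0,0,0.6],"gripper":0}
    - {"translation":[0,0,0],"angular":[0,0,0.6],"gripper":0}
    - {"translation":[0,0,0],"angular":[0,0,0.6],"gripper":0}
    - {"translation":[0,0,0],"angular":[0,0,0.6],"gripper":0}
    - {"translation":[0,0,0],"angular":[0,0,0.6],"gripper":0}
    - {"translation":[0,0,0],"angular":[0,0,0],"gripper":0}

```text
t: 13.12
tool_pos: [0.5998, -0.2246, 0.1275]
tool_rot: [2.911, -1.179, 0.006]
contact_force: [0.9, -1.6, 5.7]
opening: 0.0187
grip_force: 78.4
```

Run:
```python
from h import *
im=look();plan([.5985,-.223,.1275],-43)
cv2.imwrite('pics/s4.png',cv2.resize(im['color'][150:270,30:190,::-1],None,fx=5,fy=5,interpolation=cv2.INTER_CUBIC))
```

```text
scene pointer 29 [ 0.5988 -0.2569  0.0649] -89.0
scene key 245 ((-57.5284423828125, 27.488250732421875), (406.94732666015625, 1355.7525634765625), 88.72415161132812) ztop 0.2475
t 13.18 p [ 0.5998 -0.2246  0.1275] yaw -44.07 tilt 0.22 open 0.0187 grip 78.4 F [ 0.3 -0.7  5.3] q [-0.47  0.17  1.67 -0.    1.3   1.87]
shift units [-0.051 -0.006  0.   ]
turn units [-0.001 -0.027 -0.134]
```

View pics/s4.png

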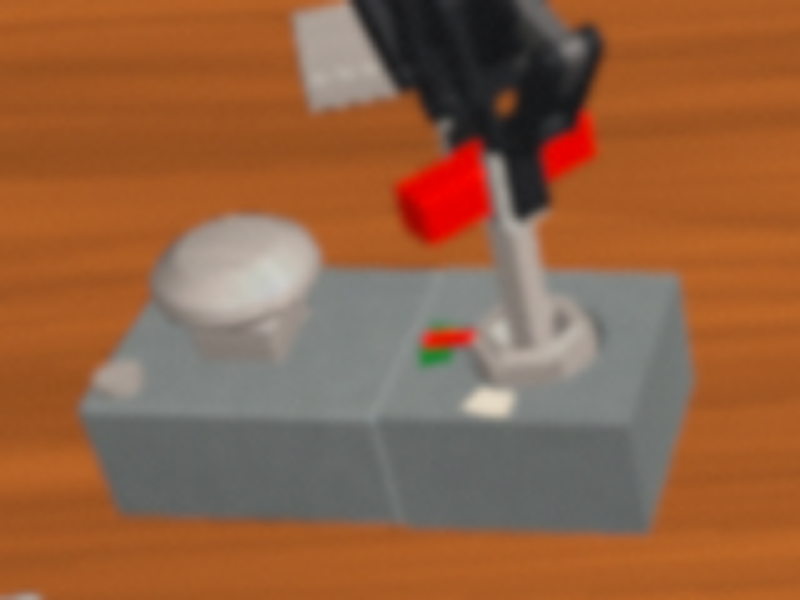

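The crop shows the red pointer at (447,338) lying over the green arc at (437,350); measured -89° against the arc middle of -91°. I release slowly and rise straight up.

Request:
drive_tool:
  steps:
    - {"translation":[0,0,-0.02],"angular":[0,0,0],"gripper":0}
    - {"translation":[0,0,0],"angular":[0,0,0],"gripper":0.3}
    - {"translation":[0,0,0],"angular":[0,0,0],"gripper":0.5}
    - {"translation":[0,0,0],"angular":[0,0,0],"gripper":0.6}
    - {"translation":[0,0,0],"angular":[0,0,0],"gripper":0.6}
    - {"translation":[0,0,0],"angular":[0,0,0],"gripper":0.6}
  force: 20

```text
t: 13.92
tool_pos: [0.5987, -0.2235, 0.1264]
tool_rot: [-2.911, 1.181, 0.0]
contact_force: [0.1, 0.2, -0.3]
opening: 0.0512
grip_force: 0.0
```

Request:
drive_tool:
  steps:
    - {"translation":[0,0,-0.2],"angular":[0,0,0],"gripper":0.6}
    - {"translation":[0,0,-0.5],"angular":[0,0,0],"gripper":0.6}
    - {"translation":[0,0,-0.6],"angular":[0,0,0],"gripper":0.6}
    - {"translation":[0,0,-0.6],"angular":[0,0,0],"gripper":0.6}
    - {"translation":[0,0,-0.5],"angular":[0,0,0],"gripper":0.6}
    - {"translation":[-0.8,-0.8,0],"angular":[0,0,0],"gripper":0.6}
    - {"translation":[-0.8,-0.8,0],"angular":[0,0,0],"gripper":0.6}
    - {"translation":[-0.8,-0.8,0],"angular":[0,0,0],"gripper":0.6}

```text
t: 14.92
tool_pos: [0.5969, -0.0867, 0.2238]
tool_rot: [-2.91, 1.182, -0.002]
contact_force: [0.5, 0.3, 1.2]
opening: 0.0509
grip_force: 0.0
```

Run:
```python
from h import *
ims=[]
for n in('scene','top'):
    im=ctrl.get_image(n);W=cloud(im);c=im['color'].astype(int);z=W[...,2]
    near=np.hypot(W[...,0]-.598,W[...,1]+.223)<.07
    red=(c[...,0]>130)&(c[...,1]<80)&(c[...,2]<80)&near
    P=W[red&(z>.1)]; 
    if len(P)>10:
        P=P[P[:,2]>np.percentile(P[:,2],90)-.006];print(n,len(P),cv2.minAreaRect((P[:,:2]*1000).astype(np.float32)),np.median(P[:,2]))
    P=W[red&(z<.075)]
    if len(P)>3: m=P.mean(0);print('pointer',len(P),m.round(4),np.degrees(np.arctan2(m[1]+.223,m[0]-.5982)))
    ims.append(im['color'][...,::-1])
cv2.imwrite('pics/e.png',np.hstack([cv2.resize(ims[0][150:270,30:160],(400,370)),cv2.resize(ims[1][130:250,330:460],(400,370))]))
plan([.598,-.223,.2])
```

```text
scene 316 ((598.1895141601562, -223.3824462890625), (22.103261947631836, 78.72428131103516), 46.100677490234375) 0.15516208064684794
pointer 30 [ 0.5991 -0.257   0.0653] -88.46042184930043
top 204 ((607.7703247070312, -231.37777709960938), (18.914321899414062, 55.1041145324707), 46.02826690673828) 0.1551059199979636
pointer 27 [ 0.5996 -0.2555  0.0658] -87.55009724981029
t 15.03 p [ 0.5969 -0.0842  0.2237] yaw -43.92 tilt 0.08 open 0.0515 grip 0.0 F [ 0.1 -0.9 -0.2] q [-0.26  0.    1.67  0.    1.46  2.07]
shift units [2.427 2.48  0.59 ]
```

View pics/e.png

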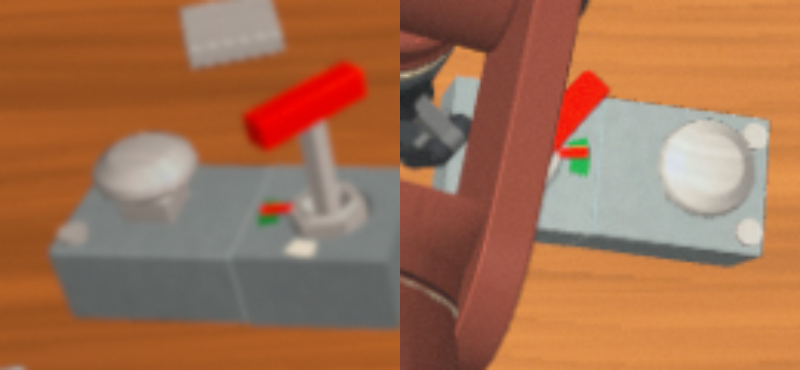

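The views show the key upright and home (top 0.155, which puts the foot at 0.033). The pointer lies over the green arc in both, at (275,209) and (575,153), and the arm is clear.

```bash
python3 -c "
from station import ctrl
print(ctrl.finish_job())"
```

```text
the job is handed in; nothing more can be done
None
```

I handed the job in at about 15 s: the red key stands upright and fully home in the socket, released, with the pointer over the green arc (about 1.43 rad by camera); the blue key was left untouched, and no verdict came back.

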